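# Release the red curing case

### The arm

A 7-joint arm with a two-finger parallel gripper is mounted at the origin on the work surface. World frame = base frame: x ahead of the robot, y to its left, z up, the work surface at z = 0. Lengths are in m, angles in degrees, forces in N, time in s.
With the tool pointing down it reaches from about 0.425 to 0.875 m from the base axis. Payload 4.7 kg.
Tool frame: the origin (TCP) lies at the very end of the fingers, on their centre line; the grasp point (between the pads) lies 19 mm behind it; z points along the fingers, y is the direction in which the jaws open and shut (so a half turn about z gives the same grasp; the last joint's range is limited). The gripper opens to 87 mm and grips with 3 to 60 N. Pads are 19 mm wide; open, the fingers measure 117 mm over their backs; the gripper's body (75 mm by 190 mm) begins 51 mm behind the grasp point.
Start: joints at [-66.285, 18.392, -4.016, 83.108, 1.295, 78.541, -3.26], TCP at [0.253, 0.599, 0.19] pointing down, gripper open.
Joint ranges: [-163.93, 163.93], [-17.29, 119.83], [-79.2, 71.16], [3.27, 140.29], [-89.18, 269.18], [5.43, 117.66], [-154.24, 154.24]. Speed limits (degrees/s): [147.25, 147.25, 180, 180, 180, 180, 180].

### API

Orientations are given as [roll, pitch, yaw] about the fixed x, y, z axes, in that order (R = Rz(yaw) Ry(pitch) Rx(roll)).
In Python, from cell import monitor, read_camera, camera_info, env, look_for gives the robot as it stands.
- The arm moves only by the tool servo_tool, never from a script. Its argument "commands" is one flat list of numbers, 6 for each row, row after row: the shift along the tool's x, y, z in mm, then the turn, a rotation vector about the tool's x, y, z in degrees. A call has 1 to 10 rows; each row shifts and turns the commanded pose from where the row before left it, along the tool's axes as they then stand; what a row does not reach is not made up. A row lasts 1/10 s, in which the tool goes at most 50 mm and 8.59 degrees, less where a joint would pass 70% of its speed; a pose out of reach is approached as far as the arm can. A call is refused whole if a number of a shift passes 50 or a number of a turn 8.59, either way. A call with a gripper value outside its range is refused whole. "jaw" is the finger opening in mm, from 0 to 87, set as the call begins (left out, the last holds). The fingers move at their own pace and stop on an object; "newtons" is the grip in N (left out, the last holds). Time passes only in rows, so rows that do not move let the fingers close. It gives the time, the measured TCP pose, the force and the opening at its end, in the units of the state.
- monitor.get_obs(): the state, without advancing time (a new reading comes with each control period).
- read_camera(name): name is "side" or "top" or "wrist"; returns (picture, depth): 420x560x3 uint8, red, green, blue; 420x560 float32, m along the optical axis (not along the pixel's ray), 0 where there is no reading.
- camera_info(name): a dict with "camera_matrix" (3x3 intrinsics, pixels), "R" (3x3) and "t" (3): a world point X has camera coordinates R X + t; the wrist camera has in their place "T_tool_cam" (4x4, takes a point from camera to tool coordinates, whose origin is the TCP and whose axes are the flange's). Camera axes: x right, y down, z forward; pixel columns grow to the right and rows downward; lengths in m; the calibration is good to about 2 mm. A picture is of the moment at which its call begins: read the wrist's pose just before it. camera_info takes no time and is no camera call.
- env.sign_off(): hands the job in, once; it reports no verdict.
Trained networks look in the newest picture that a camera, given by its name, has taken for a name from the list of things; names that differ only in an ending like _2 or _b are one class to them, and where a whole thing is asked for, a point or a joint stands for the part that bears it (a point fixed in the world has none). Each returns a list of dicts, best first, with "conf" (0 to 1); they miss things now and then, are a little off and sometimes report something else, mostly with a low value. They report only what shows in the picture. A call takes as long as a camera call. They do not tell look-alikes from the thing itself.
- look_for(camera, label): "box" ([left, top, width, height] in pixels, round what is visible of it).
The state is a dict: "time_s": time; "qpos": joint angles; "joint_velocities": joint speeds; "effort": joint torques, N m; "tool_pos": TCP position; "tool_rot": TCP orientation; "force": force on the tool from outside, world axes, zero at the start; "wrist_torque": the same for the moment, N m; "grip_width": finger opening in m.
Only numpy, scipy, OpenCV 4.12 (cv2) and the standard library are available. Lean on these libraries where they do the work, as an engineer would, in place of code of your own. Each camera call takes 0.05 s, during which the arm holds its last target.

### The job

Two small grey curing cases stand on the resin bench, one marked with a red resin sample and one with a blue one. Turn the latch knob on top of the red case a full quarter turn clockwise, seen from above, so that its clear door springs ajar, then let go. Leave the blue case latched.

Things in the scene. Friction and masses are not known exactly. Their poses are not given: they have to be found in the camera images.
- red_knob_grip (a point): Grip point on the red case's latch knob, on its upright axis, 14 mm below the top. The black grip bar is 44 mm long (this point's x), 14 mm thick (y), 38 mm tall, white stripe on top at its +x end; z up; axes turn with the knob. A steel latch arm, 10 mm wide, runs 38 mm from the axis along +x, 24 mm below this point; at the start its end hooks a tab on the door. Case top: 42 mm below.
- red_knob (a joint): Turn of the red case's knob in rad: 0 is latched (white stripe towards the door), growing clockwise seen from above to a stop at 1.57. It starts near 0 (up to 0.12), resists with about 0.05 N m and stays where left. From about 0.5 the arm clears the tab and frees the door. The knob stands on the case top near the door, 46 mm forward of the case's middle and 50 mm left of it.
- red_door (a joint): Opening in rad of the clear door, on the far side from the robot, of the red case: a fixed grey box 140 mm deep, 170 wide, 150 high, a 58 mm red disc on its top. Upright hinge at its right edge seen from the robot. 0 is shut, up to 0.06 latched with play, 0.6 ajar at its stop. A weak spring swings it ajar within about 1 s once freed and holds it; no push needed.
- blue_knob (a joint): Turn in rad of the knob of the blue case, which is the same but with a blue disc on its top and a blue cup inside, and stands to the left or right of the red one, their middles at least 240 mm apart. It works alike, on its own; it starts latched, near 0 (up to 0.12), and is to stay so.
Things that resemble listed ones, but are neither listed nor needed, are in the scene too. What is shaped like the part that bears red_knob_grip but green, orange or pink is not meant.

How it is judged (in metres and radians):
At the end, for the whole second after the job is handed in: The red case's knob is turned at least 1.25 rad (72 degrees) clockwise from latched, its door stands ajar by more than 0.3 rad, and the blue case's knob is within 0.3 rad of latched (value of joint red_knob above 1.25 rad and value of joint red_door above 0.3 rad and value of joint blue_knob below 0.3 rad); the robot touches nothing.
It fails at once if the blue case's knob is turned by more than 0.3 rad (value of joint blue_knob above 0.3 rad).
It also fails if it takes over 35 s, if anything falls off the work surface, if the arm or the gripper's body presses on something with over 40 N, if the wrist force passes 120 N, or if a joint passes its speed limit or range.

## Working session

There is one attempt and no reset: what is moved stays moved. The work goes in short steps, Python scripts to look and compute and a tool call to move; the robot and the scene stay as the last step left them, time stands still between calls to the robot, and variables do not carry over. Pictures are saved under pics/ and viewed, and the job is handed in when it is done.

Besides the shell and the picture viewer there is one more tool, called by a JSON object that holds its "name" and its "arguments", one argument or row to a line. servo_tool: Moves the arm, as the interface text tells. Its arguments: {"type":"object","properties":{"commands":{"type":"array","items":{"type":"number"}},"jaw":{"type":"number"},"newtons":{"type":"number"}},"required":["commands"]}

```bash
ls; mkdir -p pics
cat > h.py <<'E'
import numpy as np, cv2
from cell import monitor, read_camera, camera_info, env, look_for
from scipy.spatial.transform import Rotation as Rn
def save(img,n): cv2.imwrite('pics/'+n, cv2.cvtColor(img,cv2.COLOR_RGB2BGR))
def cw(name,obs=None):
    i=camera_info(name)
    K=np.array(i["camera_matrix"])
    if name=="wrist":
        T=np.array(i["T_tool_cam"]); R=Rn.from_euler('xyz',obs["tool_rot"],degrees=True).as_matrix()
        Rc=R@T[:3,:3]; t=R@T[:3,3]+np.array(obs["tool_pos"])
    else:
        Rw=np.array(i["R"]); Rc=Rw.T; t=-Rw.T@np.array(i["t"])
    return K,Rc,t
def back(name,depth,obs=None):
    K,Rc,t=cw(name,obs)
    v,u=np.indices(depth.shape)
    c=np.stack([(u-K[0,2])/K[0,0]*depth,(v-K[1,2])/K[1,1]*depth,depth],-1)
    return c@Rc.T+t
E
python3 - <<'E'
from h import *
o=monitor.get_obs(); print(o["time_s"],o["tool_pos"],o["tool_rot"],o["grip_width"])
for n in ["top","side"]:
    p,d=read_camera(n); save(p,n+"0.png"); np.savez(n+"0.npz",p=p,d=d)
    for l in ["red_knob_grip","red_door","blue_knob"]:
        for r in look_for(n,l): print(n,l,r)
E
```

```text
pics
0.0 [0.25281209 0.59815328 0.18895674] [-1.79890271e+02  6.89177044e-03  1.57092862e+02] 0.08704453935631863
top red_knob_grip {'box': [101.9, 244.6, 18.9, 25.9], 'conf': 0.81}
top red_knob_grip {'box': [220.0, 170.3, 14.5, 23.4], 'conf': 0.63}
top red_knob_grip {'box': [128.7, 80.4, 12.9, 21.3], 'conf': 0.54}
top red_knob_grip {'box': [222.8, 272.2, 10.6, 21.3], 'conf': 0.45}
top red_knob_grip {'box': [215.1, 172.4, 71.7, 23.6], 'conf': 0.19}
top red_door {'box': [216.7, 261.6, 68.4, 35.5], 'conf': 0.87}
top red_door {'box': [216.9, 171.3, 70.6, 17.0], 'conf': 0.83}
top red_door {'box': [106.3, 243.7, 77.7, 29.4], 'conf': 0.61}
top red_door {'box': [131.6, 83.2, 72.5, 27.2], 'conf': 0.57}
top blue_knob {'box': [374.9, 160.6, 15.6, 25.9], 'conf': 0.72}
side red_knob_grip {'box': [357.3, 169.0, 24.3, 16.1], 'conf': 0.68}
side red_knob_grip {'box': [336.9, 384.4, 22.6, 21.4], 'conf': 0.58}
side red_knob_grip {'box': [310.8, 239.9, 18.6, 26.2], 'conf': 0.57}
side red_knob_grip {'box': [441.8, 243.8, 31.3, 23.9], 'conf': 0.55}
side red_door {'box': [291.7, 352.6, 58.3, 57.8], 'conf': 0.77}
side red_door {'box': [395.5, 219.1, 59.9, 66.2], 'conf': 0.72}
side red_door {'box': [328.1, 150.2, 46.9, 64.2], 'conf': 0.62}
side red_door {'box': [275.5, 225.9, 45.3, 57.4], 'conf': 0.6}
side red_door {'box': [310.5, 242.5, 22.7, 22.2], 'conf': 0.2}
side blue_knob {'box': [186.1, 163.4, 16.4, 26.3], 'conf': 0.72}
```

View pics/top0.png

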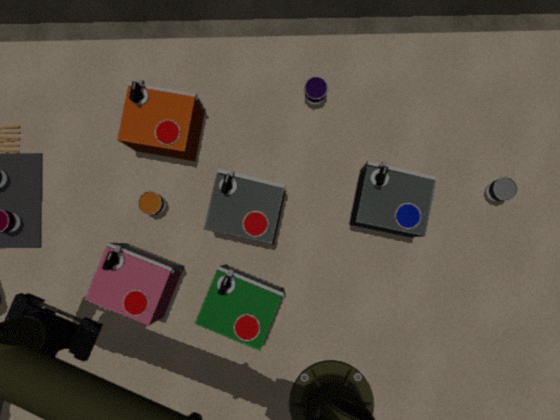

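View pics/side0.png

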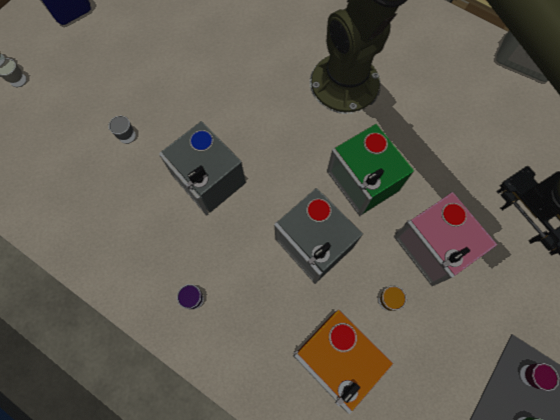

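The top view shows the arm base at (330,390), with x pointing up and y to the left. These could be taken for the red knob:
- grey case with red disc: knob at (227,183)
- green case: (226,283)
- pink case: (112,259)
- orange case: (138,92)
- blue case: (379,175)

I choose the grey case with the red disc, knob at (227,183). In the side view that knob is at (320,252).

Run:
```python
from h import *
for n,(u0,u1,v0,v1) in {"top":(190,300,150,255),"side":(265,375,180,290)}.items():
    z=np.load(n+"0.npz"); p,d=z["p"],z["d"]
    P=back(n,d)
    c=cv2.resize(p[v0:v1,u0:u1],None,fx=5,fy=5,interpolation=cv2.INTER_CUBIC); save(c,n+"crop.png")
    S=P[v0:v1,u0:u1]; col=p[v0:v1,u0:u1].astype(int)
    red=(col[...,0]>100)&(col[...,1]<60)&(S[...,2]>.12)
    print(n,"disc",S[red].mean(0), red.sum())
    g=(abs(S[...,2]-np.median(S[red][:,2]))<.006)
    T=S[g]; print("top z",np.median(T[:,2]), cv2.minAreaRect(T[:,:2].astype(np.float32)))
    k=(S[...,2]>np.median(S[red][:,2])+.046); K=S[k]; print("knob", k.sum(), K.mean(0), K[:,2].max(), np.median(K[:,2]), cv2.minAreaRect(K[:,:2].astype(np.float32)))
    vv,uu=np.where(k); print("px",uu.min()+u0,uu.max()+u0,vv.min()+v0,vv.max()+v0)
```

```text
top disc [0.46835416 0.1838026  0.15811763] 428
top z 0.151797528676353 ((0.5119146704673767, 0.2090328335762024), (0.16968326270580292, 0.15256382524967194), 76.89863586425781)
knob 156 [0.51899371 0.20707443 0.54701932] 1.4158939092912282 0.20676123775497068 ((0.48518916964530945, 0.18755069375038147), (0.22539427876472473, 0.03992275521159172), 38.63774871826172)
px 191 295 151 247
side disc [0.47155686 0.18755142 0.15751925] 366
top z 0.15095385429346075 ((0.45877084136009216, 0.2259422242641449), (0.16944825649261475, 0.26617950201034546), 77.11763000488281)
knob 164 [0.6426227  0.26970069 0.52345147] 1.1715092846691626 0.20661742705221603 ((0.5796090364456177, 0.26062825322151184), (0.46291935443878174, 0.03734976053237915), 5.813784122467041)
px 265 372 180 287
```

Run:
```python
from h import *
for n,(u0,u1,v0,v1) in {"top":(190,300,150,255),"side":(265,375,180,290)}.items():
    z=np.load(n+"0.npz"); p,d=z["p"],z["d"]
    S=back(n,d)[v0:v1,u0:u1]
    k=((S[...,2]>.198)&(S[...,2]<.216)).astype(np.uint8)
    nn,lab,st,ce=cv2.connectedComponentsWithStats(k)
    for i in range(1,nn):
        if st[i,4]>8:
            K=S[lab==i]; print(n,st[i],K.mean(0),np.median(K[:,2]),cv2.minAreaRect(K[:,:2].astype(np.float32)))
    # case rect by connected top
    g=(abs(S[...,2]-.152)<.01).astype(np.uint8); g=cv2.morphologyEx(g,cv2.MORPH_OPEN,np.ones((3,3)))
    nn,lab,st,ce=cv2.connectedComponentsWithStats(g); i=1+np.argmax(st[1:,4]); T=S[lab==i]
    print("case",cv2.minAreaRect(T[:,:2].astype(np.float32)))
```

```text
top [ 31  24  10  19 118] [0.56138515 0.24841196 0.20535572] 0.20552897498524503 ((0.5616114735603333, 0.24888946115970612), (0.014680244959890842, 0.04307753965258598), 72.46974182128906)
case ((0.5116348266601562, 0.20970402657985687), (0.17087212204933167, 0.1518983542919159), 76.91397094726562)
side [ 50  62  17  15 110] [0.56350513 0.2535337  0.20529986] 0.20549937102232158 ((0.562900722026825, 0.2532443702220917), (0.013850447721779346, 0.04337567836046219), 73.18196868896484)
case ((0.5123690962791443, 0.21364982426166534), (0.17027893662452698, 0.1512264609336853), 76.95966339111328)
```

View pics/topcrop.png

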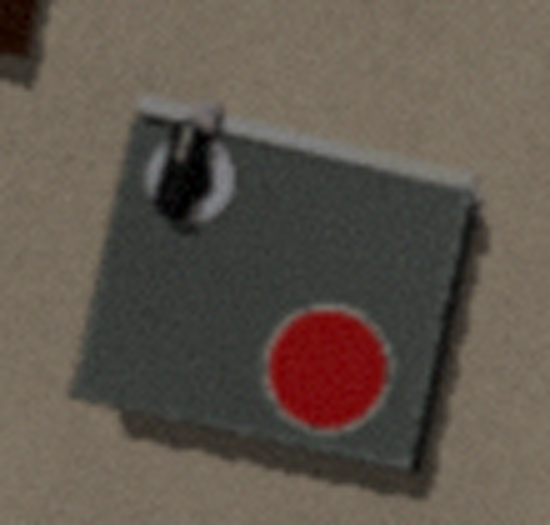

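View pics/sidecrop.png

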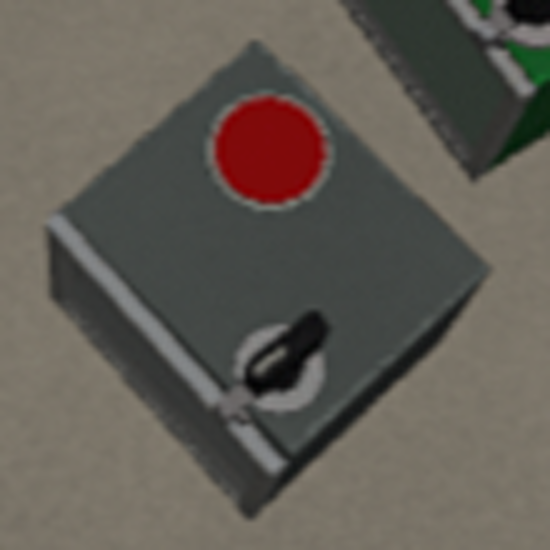

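The crops confirm a grey case with a red disc. The knob has its white stripe towards the door, and the arm hooks the tab. Knob axis is about (0.562, 0.251), top z 0.206 (expected 0.206). Bar yaw is about -17°, with the case at -13°. I'll rise first, then cross over.

{"name": "servo_tool", "arguments": {
  "commands": [0, 0, -30, 0, 0, -2, 0, 0, -40, 0, 0, -2, 0, 0, -20, 0, 0, -2, -20, -12, 0, 0, 0, 0, -40, -24, 0, 0, 0, 0, -40, -24, 0, 0, 0, 0, -40, -24, 0, 0, 0, 0, -40, -24, 0, 0, 0, 0, -40, -24, 0, 0, 0, 0, -40, -24, 0, 0, 0, 0],
  "jaw": 87,
  "newtons": 30
}}

```text
time_s: 1.4
tool_pos: [0.4575, 0.3723, 0.2804]
tool_rot: [180.0, 0.0, 163.1]
force: [-0.3, 0.0, 0.1]
grip_width: 0.0872
```

{"name": "servo_tool", "arguments": {
  "commands": [-40, -24, 0, 0, 0, 0, -40, -24, 0, 0, 0, 0, -20, -12, 0, 0, 0, 0, 0, 0, 0, 0, 0, 0, 0, 0, 0, 0, 0, 0]
}}

```text
time_s: 1.9
tool_pos: [0.5345, 0.2875, 0.28]
tool_rot: [180.0, -0.0, 163.0]
force: [0.5, 1.0, 0.6]
grip_width: 0.087
```

Run:
```python
from h import *
o=monitor.get_obs(); print(o["time_s"],o["tool_pos"],o["tool_rot"],o["force"],o["qpos"])
p,d=read_camera("wrist"); save(p,"wrist1.png"); np.savez("wrist1.npz",p=p,d=d)
for r in look_for("wrist","red_knob_grip"): print(r)
S=back("wrist",d,o)
k=((S[...,2]>.198)&(S[...,2]<.216)).astype(np.uint8)
nn,lab,st,ce=cv2.connectedComponentsWithStats(k)
for i in range(1,nn):
    if st[i,4]>50:
        K=S[lab==i]; print(st[i],K.mean(0),np.median(K[:,2]),cv2.minAreaRect(K[:,:2].astype(np.float32)))
```

```text
1.9 [0.53453586 0.28749875 0.28002546] [ 1.79971248e+02 -3.96423136e-02  1.63047609e+02] [0.48410654 0.98258138 0.57895618] [-39.26040016  11.4958679   10.16881     81.70646525  -2.06779658
  86.98216304  43.86529247]
{'box': [239.7, 215.4, 26.2, 67.1], 'conf': 0.58}
[239 226  19  55 976] [0.55967337 0.25339411 0.20481016] 0.20516033291020344 ((0.5609763264656067, 0.2525446116924286), (0.014035295695066452, 0.04329801723361015), 72.4649887084961)
```

View pics/wrist1.png

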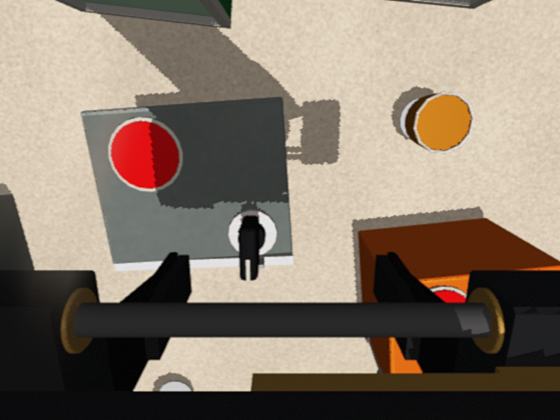

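The wrist view shows the black knob bar at about (249,250) on the grey case with the red disc. It lies between the fingers along the image vertical. The measured axis (0.561, 0.2525) agrees with the earlier views. Next I centre over it and descend.

{"name": "servo_tool", "arguments": {
  "commands": [-18, -13, 0, 0, 0, 0, -18, -13, 0, 0, 0, 0, 0, 0, 20, 0, 0, 0, 0, 0, 20, 0, 0, 0, 0, 0, 0, 0, 0, 0, 0, 0, 0, 0, 0, 0]
}}

```text
time_s: 2.6
tool_pos: [0.5606, 0.2535, 0.2403]
tool_rot: [180.0, -0.0, 163.2]
force: [-0.3, -0.1, 0.1]
grip_width: 0.0869
```

Run:
```python
from h import *
o=monitor.get_obs(); print(o["time_s"],o["tool_pos"],o["tool_rot"],o["force"])
p,d=read_camera("wrist"); save(p,"wrist2.png")
p,d=read_camera("side"); save(cv2.resize(p[150:300,230:430],None,fx=4,fy=4),"side2.png")
S=back("side",d)
```

```text
2.6 [0.56064944 0.25353406 0.2402951 ] [ 1.79994945e+02 -3.41210683e-02  1.63239256e+02] [-0.32683247 -0.10592873  0.14169108]
```

View pics/wrist2.png

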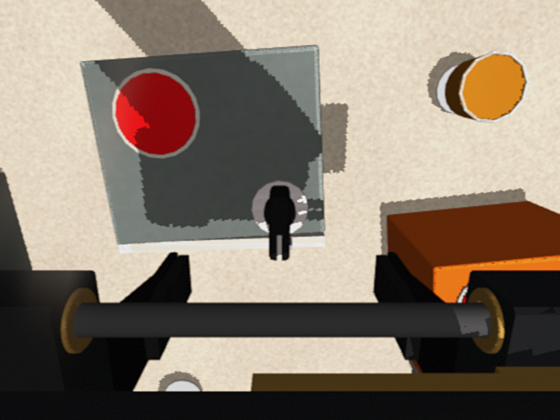

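View pics/side2.png

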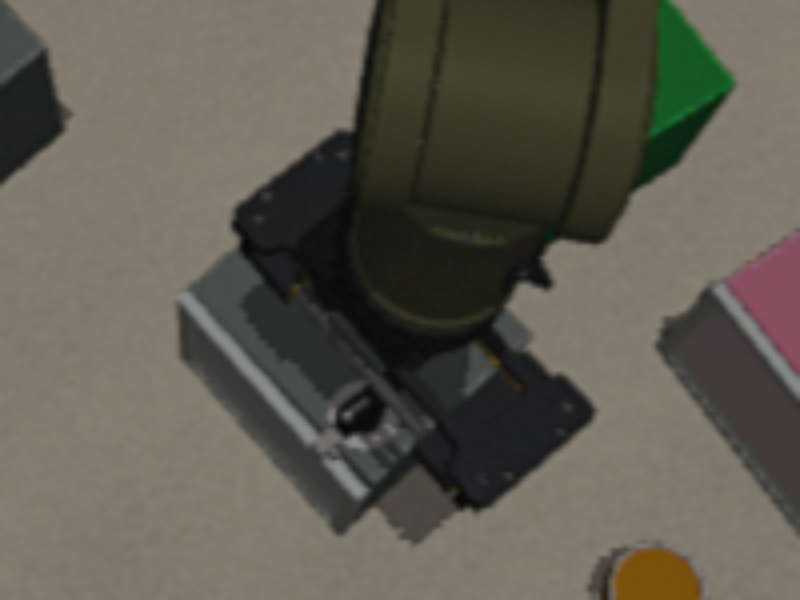

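The wrist view shows the bar at (280,225), centred between the fingers. Descending to TCP z ≈ 0.176.

{"name": "servo_tool", "arguments": {
  "commands": [0, 0, 20, 0, 0, 0, 0, 0, 20, 0, 0, 0, 0, 0, 14, 0, 0, 0, 0, 0, 10, 0, 0, 0, 0, 0, 0, 0, 0, 0]
}}

```text
time_s: 3.2
tool_pos: [0.5609, 0.2519, 0.1751]
tool_rot: [-179.9, -0.1, 163.1]
force: [0.4, -0.6, 0.5]
grip_width: 0.087
```

{"name": "servo_tool", "arguments": {
  "commands": [0, 0, 0, 0, 0, 0, 0, 0, 0, 0, 0, 0, 0, 0, 0, 0, 0, 0, 0, 0, 0, 0, 0, 0, 0, 0, 0, 0, 0, 0, 0, 0, 0, 0, 0, 0, 0, 0, 0, 0, 0, 0],
  "jaw": 0,
  "newtons": 20
}}

```text
time_s: 3.9
tool_pos: [0.5615, 0.252, 0.1761]
tool_rot: [180.0, 0.0, 163.1]
force: [0.3, 0.8, -0.3]
grip_width: 0.0388
```

{"name": "servo_tool", "arguments": {
  "commands": [0, 0, 0, 0, 0, 0, 0, 0, 0, 0, 0, 0, 0, 0, 0, 0, 0, 0, 0, 0, 0, 0, 0, 0, 0, 0, 0, 0, 0, 0]
}}

```text
time_s: 4.4
tool_pos: [0.5615, 0.2521, 0.1761]
tool_rot: [180.0, 0.0, 163.1]
force: [-0.5, -1.2, -0.8]
grip_width: 0.0026
```

The opening reads 2.6 mm, less than the 14 mm bar, so the grasp missed or something gave. I'll look before moving.

Run:
```python
from h import *
o=monitor.get_obs(); print(o)
p,d=read_camera("wrist"); save(p,"wrist3.png"); np.savez("wrist3.npz",p=p,d=d)
p,d=read_camera("side"); save(cv2.resize(p[180:300,250:410],None,fx=5,fy=5,interpolation=cv2.INTER_CUBIC),"side3.png")
p,d=read_camera("top"); save(cv2.resize(p[140:260,170:330],None,fx=5,fy=5,interpolation=cv2.INTER_CUBIC),"top3.png")
```

```text
{'time_s': 4.4, 'qpos': array([-36.20479026,  14.50567483,  11.4645003 ,  89.96385505,
        -2.94593405,  75.82158032,  48.71705871]), 'joint_velocities': array([ 0.02466773, -0.18300754,  0.03543143, -0.07688209, -0.06353076,
       -0.01553868, -0.08795014]), 'effort': array([ 3.56804630e-04, -4.42142773e+01,  1.83198150e+00, -3.08574593e+01,
       -9.53205483e-03,  8.30000010e-02, -1.69487635e-04]), 'tool_pos': array([0.56154288, 0.25205345, 0.17608555]), 'tool_rot': array([1.79995185e+02, 1.63930177e-03, 1.63091611e+02]), 'force': array([-0.5388832 , -1.17989797, -0.75981195]), 'wrist_torque': array([ 0.01914389,  0.02691378, -0.00879032]), 'grip_width': 0.002614243538302467}
```

View pics/wrist3.png

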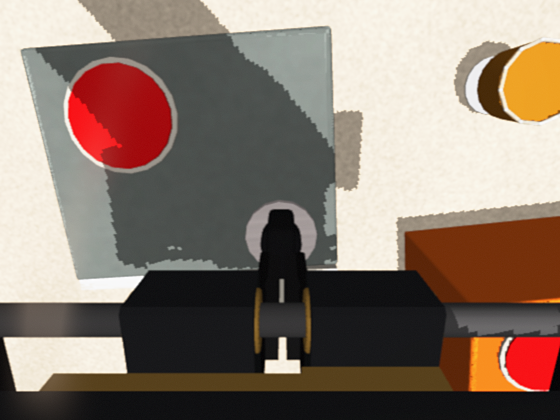

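View pics/side3.png

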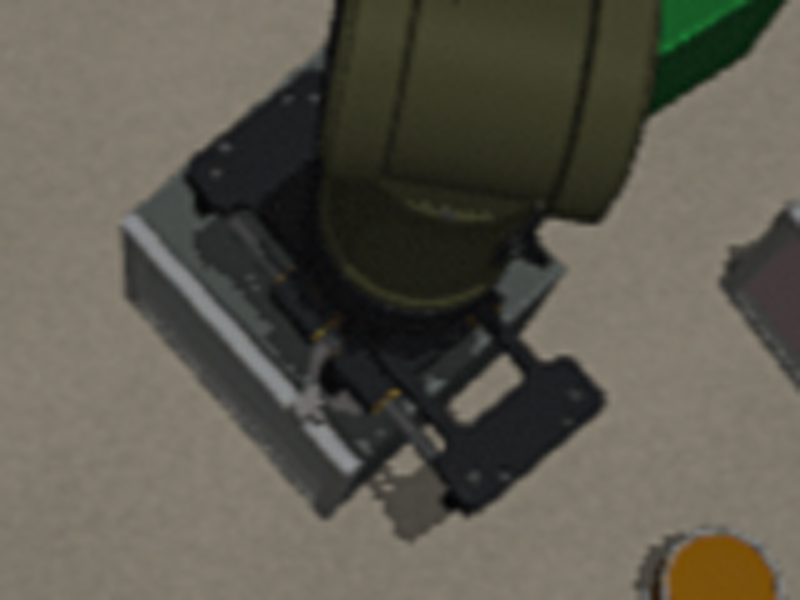

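View pics/top3.png

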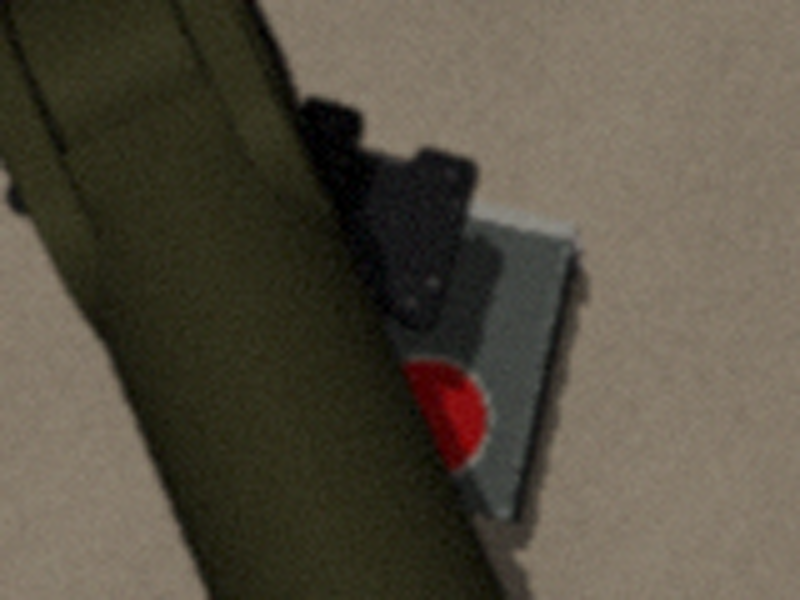

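Run:
```python
from h import *
o=monitor.get_obs(); z=np.load("wrist3.npz"); p,d=z["p"],z["d"]
print(o["grip_width"],camera_info("wrist")["camera_matrix"][0][0],camera_info("wrist")["T_tool_cam"])
K,Rc,t=cw("wrist",o); R=Rn.from_euler('xyz',o["tool_rot"],degrees=True).as_matrix()
L=(back("wrist",d,o)-np.array(o["tool_pos"]))@R*1000
for v in (220,235,250,265,280,290,300,320,340,355,368):
    print(v,[(u,L[v,u].round(0).astype(int).tolist()) for u in (245,256,264,272,281,290,298,306,318)])
save(cv2.resize(p[190:390,200:360],None,fx=5/1.67,fy=5/1.67,interpolation=cv2.INTER_CUBIC),"w3c.png")
```

```text
0.0004594800811746159 376.683389662377 [[ 2.18715423e-04 -9.57523602e-01 -2.88354823e-01  8.02670868e-02]
 [ 9.99999946e-01  1.39074205e-04  2.96678157e-04  6.90244296e-04]
 [-2.43973619e-04 -2.88354872e-01  9.57523581e-01 -1.94202238e-01]
 [ 0.00000000e+00  0.00000000e+00  0.00000000e+00  1.00000000e+00]]
220 [(245, [9, -22, 26]), (256, [10, -15, 20]), (264, [11, -10, 19]), (272, [22, -4, -15]), (281, [22, 0, -14]), (290, [22, 5, -14]), (298, [10, 10, 21]), (306, [10, 15, 20]), (318, [8, 23, 27])]
235 [(245, [-2, -22, 27]), (256, [1, -15, 21]), (264, [5, -10, 8]), (272, [19, -4, -30]), (281, [19, 0, -30]), (290, [19, 4, -30]), (298, [6, 10, 7]), (306, [1, 15, 21]), (318, [-1, 23, 26])]
250 [(245, [-12, -23, 28]), (256, [-9, -15, 20]), (264, [-4, -10, 8]), (272, [12, -4, -29]), (281, [12, 0, -29]), (290, [11, 5, -29]), (298, [-4, 10, 8]), (306, [-9, 16, 21]), (318, [-11, 23, 26])]
265 [(245, [-22, -23, 26]), (256, [-22, -16, 27]), (264, [12, -7, -46]), (272, [10, -4, -42]), (281, [4, 0, -30]), (290, [11, 4, -44]), (298, [12, 8, -47]), (306, [12, 11, -46]), (318, [-26, 25, 36])]
280 [
[... 727 characters left out ...]
[32, 3, -119]), (298, [31, 4, -119]), (306, [33, 6, -120]), (318, [36, 8, -126])]
340 [(245, [31, -7, -126]), (256, [29, -5, -123]), (264, [4, -5, -88]), (272, [-1, -3, -80]), (281, [-186, 0, 178]), (290, [-1, 4, -81]), (298, [0, 6, -82]), (306, [29, 6, -123]), (318, [31, 8, -126])]
355 [(245, [27, -7, -126]), (256, [23, -5, -120]), (264, [-1, -5, -89]), (272, [-6, -3, -82]), (281, [-206, 0, 177]), (290, [-7, 4, -81]), (298, [-7, 6, -81]), (306, [17, 7, -112]), (318, [27, 8, -126])]
368 [(245, [24, -7, -126]), (256, [21, -5, -122]), (264, [-5, -5, -90]), (272, [-223, -11, 176]), (281, [-223, 0, 176]), (290, [-223, 10, 177]), (298, [-224, 20, 177]), (306, [24, 6, -126]), (318, [25, 8, -127])]
```

View pics/w3c.png

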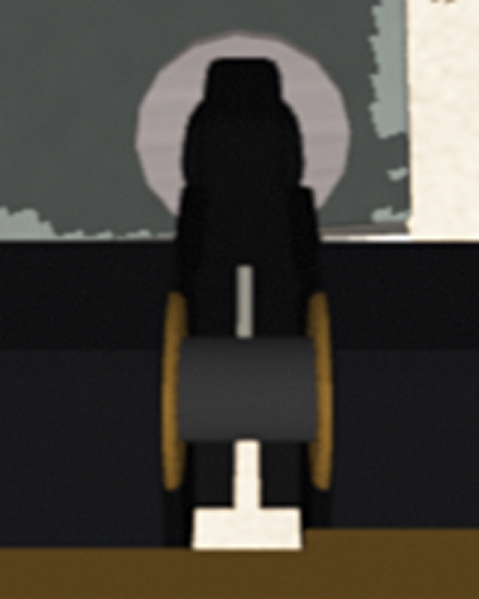

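Run:
```python
from h import *
i=camera_info("wrist"); K=np.array(i["camera_matrix"]);T=np.array(i["T_tool_cam"])
for f in ("wrist1","wrist3"):
    d=np.load(f+".npz")["d"]; v,u=np.indices(d.shape)
    c=np.stack([(u-K[0,2])/K[0,0]*d,(v-K[1,2])/K[1,1]*d,d],-1); L=(c@T[:3,:3].T+T[:3,3])*1000
    m=(d>0)&(abs(L[...,0])<45)&(L[...,2]<-5 if f=="wrist3" else (L[...,2]<10))&(abs(L[...,1])<70)&(abs(L[...,1])>6)
    for z0 in range(-100,10,6):
        s=L[m&(L[...,2]>=z0)&(L[...,2]<z0+6)]
        if len(s):
            n=s[s[:,1]<0]; q=s[s[:,1]>0]
            f2=lambda a:(len(a),a.min(0).round().astype(int).tolist(),a.max(0).round().astype(int).tolist()) if len(a) else None
            print(f,z0,f2(n),f2(q))
```

```text
wrist1 -100 (532, [-10, -48, -100], [14, -47, -94]) (353, [-3, 48, -100], [14, 50, -94])
wrist1 -94 (406, [-11, -48, -94], [9, -47, -88]) (312, [-8, 48, -94], [9, 50, -88])
wrist1 -88 (276, [-11, -48, -88], [5, -43, -82]) (277, [-11, 44, -88], [5, 50, -82])
wrist1 -82 (481, [-10, -56, -82], [13, -42, -76]) (476, [-11, 44, -82], [13, 58, -76])
wrist1 -76 (373, [-9, -56, -76], [13, -42, -70]) (370, [-9, 44, -76], [13, 58, -70])
wrist1 -70 (284, [-9, -56, -70], [13, -42, -64]) (291, [-9, 44, -70], [13, 56, -64])
wrist1 -64 (308, [2, -53, -64], [13, -43, -58]) (294, [1, 45, -64], [13, 55, -58])
wrist1 -58 (306, [-2, -52, -58], [13, -42, -52]) (326, [-2, 44, -58], [13, 54, -52])
wrist1 -52 (278, [-5, -52, -52], [12, -42, -46]) (273, [-6, 44, -52], [13, 54, -46])
wrist1 -46 (278, [-9, -52, -46], [13, -42, -40]) (277, [-9, 44, -46], [13, 53, -40])
wrist1 -40 (254, [-9, -51, -40], [12, -42, -34]) (253, [-9, 44, -40], [12, 53, -34])
wrist1 -34 (77, [-8, -52, -34], [13, -42, -31]) (75, [-9, 44, -34], [12, 53, -31])
wrist3 -100 None (41, [-1, 7, -100], [12, 7, -94])
wrist3 -94 None (45, [-6, 7,
[... 361 characters left out ...]
3 -58 (44, [11, -9, -58], [12, -6, -52]) (82, [10, 6, -58], [13, 11, -52])
wrist3 -52 (45, [11, -9, -52], [13, -6, -46]) (75, [10, 6, -52], [12, 11, -46])
wrist3 -46 (44, [12, -9, -46], [13, -6, -41]) (69, [10, 6, -46], [13, 11, -40])
wrist3 -40 (42, [11, -9, -40], [13, -6, -34]) (68, [10, 6, -40], [12, 11, -34])
wrist3 -34 (12, [12, -9, -34], [19, -6, -28]) (33, [10, 6, -34], [20, 11, -28])
wrist3 -28 (22, [10, -7, -28], [21, -6, -22]) (34, [8, 6, -28], [21, 7, -23])
wrist3 -22 (5, [19, -7, -20], [20, -6, -16]) (10, [19, 6, -22], [21, 7, -17])
wrist3 -16 (3, [18, -7, -15], [20, -6, -11]) (9, [19, 6, -16], [21, 7, -10])
wrist3 -10 (5, [19, -7, -9], [20, -6, -6]) (4, [19, 6, -9], [21, 7, -5])
```

The wrist depth explains the miss. The real fingertips end at about tool z = -31 mm, so they stick out about 31 mm less than the stated TCP. They closed just above the knob, whose top is at 0.206. The knob itself is centred and untouched (bar at x ±20, y ±7 in the tool frame). I'll open and go about 26 mm lower, which puts the real tips near z = 0.181.

{"name": "servo_tool", "arguments": {
  "commands": [0, 0, 0, 0, 0, 0, 0, 0, 0, 0, 0, 0, 0, 0, 0, 0, 0, 0, 0, 0, 0, 0, 0, 0, 0, 0, 0, 0, 0, 0, 0, 0, 0, 0, 0, 0, 0, 0, 0, 0, 0, 0, 0, 0, 0, 0, 0, 0],
  "jaw": 50
}}

```text
time_s: 5.35
tool_pos: [0.5616, 0.2521, 0.1761]
tool_rot: [180.0, 0.0, 163.1]
force: [-0.3, -0.4, 1.0]
grip_width: 0.0492
```

{"name": "servo_tool", "arguments": {
  "commands": [0, 0, 7, 0, 0, 0, 0, 0, 7, 0, 0, 0, 0, 0, 6, 0, 0, 0, 0, 0, 6, 0, 0, 0, 0, 0, 0, 0, 0, 0]
}}

```text
time_s: 5.85
tool_pos: [0.5608, 0.2517, 0.1486]
tool_rot: [-179.9, -0.1, 163.1]
force: [-0.4, 0.4, 0.7]
grip_width: 0.0498
```

{"name": "servo_tool", "arguments": {
  "commands": [0, 0, 0, 0, 0, 0, 0, 0, 0, 0, 0, 0, 0, 0, 0, 0, 0, 0, 0, 0, 0, 0, 0, 0, 0, 0, 0, 0, 0, 0, 0, 0, 0, 0, 0, 0, 0, 0, 0, 0, 0, 0, 0, 0, 0, 0, 0, 0],
  "jaw": 0,
  "newtons": 20
}}

```text
time_s: 6.65
tool_pos: [0.5614, 0.2513, 0.1503]
tool_rot: [-180.0, -0.0, 163.1]
force: [-1.8, -3.2, 2.4]
grip_width: 0.0141
```

The opening is 14.1 mm, so the bar is gripped. Now turning clockwise (positive about tool z, which points down), in chunks while watching the force.

{"name": "servo_tool", "arguments": {
  "commands": [0, 0, 0, 0, 0, 6, 0, 0, 0, 0, 0, 6, 0, 0, 0, 0, 0, 6, 0, 0, 0, 0, 0, 6, 0, 0, 0, 0, 0, 6]
}}

```text
time_s: 7.15
tool_pos: [0.5617, 0.2518, 0.1503]
tool_rot: [180.0, 0.0, 132.8]
force: [-0.7, -2.4, 2.4]
grip_width: 0.0141
```

{"name": "servo_tool", "arguments": {
  "commands": [0, 0, 0, 0, 0, 6, 0, 0, 0, 0, 0, 6, 0, 0, 0, 0, 0, 6, 0, 0, 0, 0, 0, 6, 0, 0, 0, 0, 0, 6]
}}

```text
time_s: 7.65
tool_pos: [0.5622, 0.252, 0.1503]
tool_rot: [179.9, 0.0, 102.8]
force: [0.1, -1.2, 0.9]
grip_width: 0.0136
```

{"name": "servo_tool", "arguments": {
  "commands": [0, 0, 0, 0, 0, 6, 0, 0, 0, 0, 0, 6, 0, 0, 0, 0, 0, 6, 0, 0, 0, 0, 0, 4, 0, 0, 0, 0, 0, 0, 0, 0, 0, 0, 0, 0]
}}

```text
time_s: 8.25
tool_pos: [0.5625, 0.252, 0.1503]
tool_rot: [179.9, -0.0, 81.2]
force: [2.6, -0.9, 0.3]
grip_width: 0.0138
```

Run:
```python
from h import *
o=monitor.get_obs(); print(o["time_s"],o["tool_rot"],o["force"],o["wrist_torque"])
p,d=read_camera("wrist"); save(p,"wrist4.png")
p,d=read_camera("side"); save(cv2.resize(p[180:300,250:410],None,fx=5,fy=5,interpolation=cv2.INTER_CUBIC),"side4.png")
```

```text
8.25 [ 1.79884347e+02 -3.13711339e-02  8.11710039e+01] [ 2.60341886 -0.9262385   0.27008125] [-0.31456571 -0.53660361 -0.05184736]
```

View pics/wrist4.png

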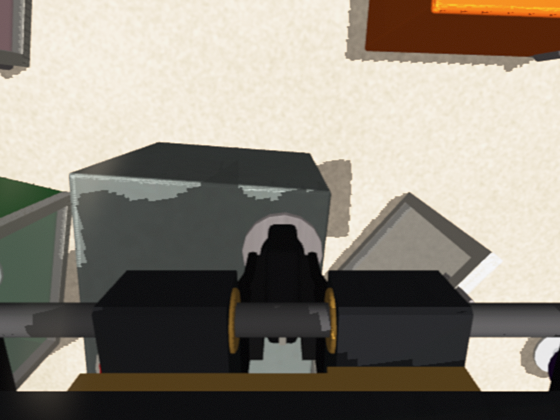

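View pics/side4.png

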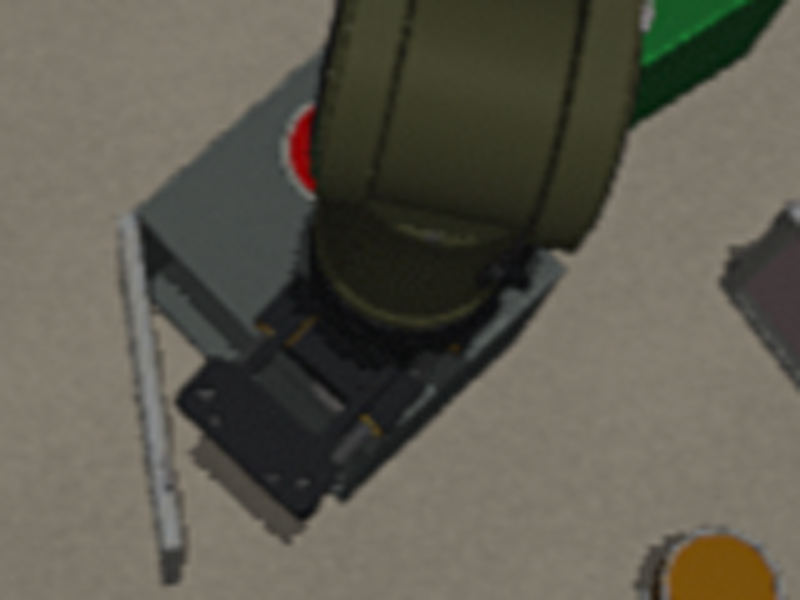

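The door stands ajar in both views and the knob bar is turned. Now I release and lift straight up.

{"name": "servo_tool", "arguments": {
  "commands": [0, 0, 0, 0, 0, 0, 0, 0, 0, 0, 0, 0, 0, 0, 0, 0, 0, 0, 0, 0, 0, 0, 0, 0, 0, 0, 0, 0, 0, 0, 0, 0, 0, 0, 0, 0],
  "jaw": 40
}}

```text
time_s: 8.95
tool_pos: [0.5614, 0.2521, 0.15]
tool_rot: [-180.0, -0.0, 81.1]
force: [0.5, 0.5, 0.1]
grip_width: 0.0398
```

{"name": "servo_tool", "arguments": {
  "commands": [0, 0, -10, 0, 0, 0, 0, 0, -20, 0, 0, 0, 0, 0, -30, 0, 0, 0, 0, 0, -40, 0, 0, 0, 0, 0, -30, 0, 0, 0, 20, 20, 0, 0, 0, 0, 40, 40, 0, 0, 0, 0, 40, 40, 0, 0, 0, 0, 20, 20, 0, 0, 0, 0, 0, 0, 0, 0, 0, 0]
}}

```text
time_s: 9.95
tool_pos: [0.6893, 0.3467, 0.2761]
tool_rot: [-179.9, 0.1, 81.2]
force: [-0.4, -0.4, -1.2]
grip_width: 0.0399
```

Run:
```python
from h import *
o=monitor.get_obs(); print(o["time_s"],o["tool_pos"],o["force"],o["grip_width"])
for n in ("side","top"):
    p,d=read_camera(n); save(p,n+"5.png"); S=back(n,d)
    u0,u1,v0,v1={"top":(190,300,150,255),"side":(265,375,180,290)}[n]
    S=S[v0:v1,u0:u1]
    k=((S[...,2]>.198)&(S[...,2]<.216)).astype(np.uint8)
    nn,lab,st,ce=cv2.connectedComponentsWithStats(k)
    for i in range(1,nn):
        if st[i,4]>20:
            K=S[lab==i]; print(n,st[i],K.mean(0),cv2.minAreaRect(K[:,:2].astype(np.float32)))
```

```text
9.95 [0.68932684 0.34673658 0.27605297] [-0.39690742 -0.41354308 -1.18013379] 0.03990846727812418
side [ 50  62  17  15 113] [0.56364175 0.25412997 0.20522129] ((0.5628514289855957, 0.25355562567710876), (0.0416579432785511, 0.014547877945005894), 80.8020248413086)
top [ 26  29  20   9 117] [0.56124699 0.24877041 0.20567643] ((0.5616402626037598, 0.24926158785820007), (0.043945733457803726, 0.014479925855994225), 80.35118865966797)
```

View pics/side5.png

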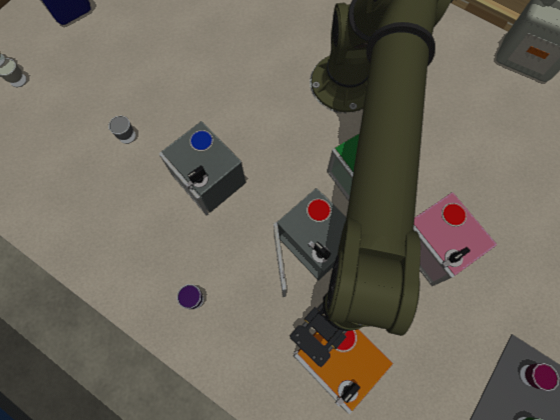

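View pics/top5.png

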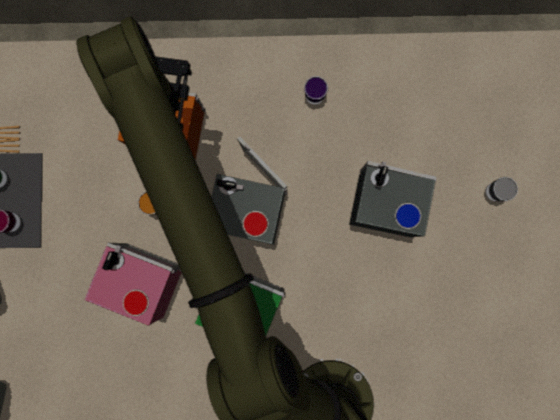

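The knob bar reads about 86° from latched (≈1.50 rad) in both cameras. The door is ajar by about 0.6 rad, the blue knob is unchanged and the gripper is clear. Handing in.

Run:
```python
from h import *
print(env.sign_off()); print(monitor.get_obs()["time_s"])
```

```text
the job is handed in; nothing more can be done
None
the job is handed in; nothing more can be done
```

I turned the red case's knob clockwise by 82°, released it and handed the job in. The clear door sprang ajar, and the robot's clock was at about 10 s, well under the 35 s limit. The hand-in gives no verdict.

**Last checks:**
- **Red knob:** both fixed cameras put it about 86° (1.50 rad) from latched.
- **Red door:** it stands about 0.6 rad ajar, read by eye from the top picture.
- **Blue knob:** it looks unchanged in both views; I did not measure it.
- **Arm:** the gripper is open, lifted clear and over the orange case, with about 1 N on the wrist.

**What disagreed:**
- **First grasp missed:** the fingers closed on nothing, just above the knob. The wrist depth showed the fingertips ending about 31 mm short of the stated tool point. I reopened, went about 26 mm lower and gripped the bar at 14.1 mm.
- **Camera offset:** the top and side cameras differed by about 4 mm on the knob's position. The wrist view settled it.

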